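# Stack the keyed tote on the gouge box

## Robot

A 6-joint arm with a two-finger parallel gripper is mounted at the origin on the work surface. World frame = base frame: x ahead of the robot, y to its left, z up, the work surface at z = 0. Lengths are in m, angles in rad, forces in N, time in s.
With the tool pointing down it reaches from about 0.35 to 0.85 m from the base axis. Payload 8.1 kg.
Tool frame: the origin (TCP) lies on the centre line of the jaws, within the pads' length; the fingertips stand 22 mm ahead of it and the grasp point (between the pads) lies 3 mm ahead of it; z points along the fingers, y is the line along which they close (so a half turn about z gives the same grasp; the last joint's range is limited). The gripper opens to 93 mm and grips with 3 to 60 N. Pads are 15 mm wide; open, the fingers measure 128 mm over their backs; the gripper's body (75 mm by 188 mm) begins 65 mm behind the grasp point.
Start: joints at [-1.307, 0.13, 1.488, -0, 1.523, -0.085], TCP at [0.205, -0.564, 0.241] pointing down, gripper open.
Joint ranges: [-2.96, 2.96], [-0.89, 2.26], [0.02, 2.5], [-1.34, 4.48], [0, 2.73], [-2.66, 2.66]. Speed limits (rad/s): [2.39, 2.39, 2.79, 3.14, 3.14, 3.14].

## Interface

Orientations are given as a rotation vector (axis times angle).
In Python, from plant import robot, ticket, read_camera gives the robot as it stands (robot), with the cameras as plain functions and the job (ticket).
- The arm moves only by the tool step_hand, called after "Request:" by a JSON object that holds its "api" and its "payload". Schema: {"type":"object","properties":{"rows":{"type":"array","items":{"type":"number"},"minItems":5,"maxItems":100},"clamp_n":{"type":"number"},"only":{"type":"string"},"quiet":{"type":"boolean"},"lines":{"type":"string"}},"required":["rows"],"additionalProperties":false}. rows is one flat list of numbers that holds 1 to 20 rows one after another, with no inner brackets; each row has 5 numbers: the finger opening in m, then dx, dy, dz in shares of the most that a row can go, 1 being 50 mm, then a turn about the tool's z in shares of pi/2 rad (1.0 is pi/2 rad); each row shifts and turns the commanded pose from where the row before left it, along the tool's axes as they then stand; what a row does not reach is not made up. A row lasts 1/10 s, in which the tool goes at most 0.05 m and 0.15 rad, less where a joint would pass 70% of its speed; a pose out of reach is approached as far as the arm can. The fingers move at their own pace and stop on an object; clamp_n is the grip in N (left out, the last holds). Time passes only in rows, so rows that do not move let the fingers close. The tool returns the time, the measured TCP pose, the force, the opening and the grip force at its end. only (a regular expression) keeps the lines of the reply that match it, lines (a string "A,B") keeps lines A to B, and quiet returns only ok. Shift and turn numbers lie between -1 and 1, and a call with a number outside is refused. Input that does not fit is refused with a message, and nothing moves.
- robot.read_state(): the state, without advancing time (a new reading comes with each control period).
- read_camera(name): name is "scene" or "top" or "wrist"; returns a dict with "image" (480x640x3 uint8, red, green, blue), "fx", "fy", "cx", "cy" (pixels), "dist" ([k1, k2, p1, p2, k3] as OpenCV has them; the pictures are not rectified), "R" (3x3) and "t" (3): a world point X has camera coordinates R X + t. Camera axes: x right, y down, z forward; pixel columns grow to the right and rows downward; lengths in m; the calibration is good to about 2 mm. A picture is of the moment at which its call begins. There is no depth.
- ticket.close_job(): hands the job in; it is judged then, once.
The state is a dict: "t": time; "q": joint angles; "dq": joint speeds; "joint_torque": joint torques, N m; "tool_pos": TCP position; "orientation": TCP orientation; "force": force on the tool from outside, world axes, zero at the start; "wrist_torque": the same for the moment, N m; "opening": finger opening in m; "gripper_force": force on a finger pad.
Only numpy, scipy, OpenCV 4.12 (cv2) and the standard library are available. Lean on these libraries where they do the work, as an engineer would, in place of code of your own. Each camera call takes 0.05 s, during which the arm holds its last target. There are 200 camera calls.

## Task

Stack the carver's tote that has a lug in the middle of each side onto the open wooden box with the matching notches in its rim, so that all four lugs drop into the notches and the tote sits fully home and level on the box. Then let go of it. Leave the other, shorter tote where it stands.

Things in the scene. Friction and masses are not known exactly. Their poses are not given: they have to be found in the camera images.
- notched_box: Open pale wood box without handle, fixed to the bench, 170 x 120 mm, 60 mm high, walls 10 mm; two gouges lie on its floor, below 32 mm. In the middle of each wall's top edge is a flared notch, 52 mm wide at the rim, 36 mm at the bottom, 18 mm deep. Origin: centre of its underside; x along its 170 mm length, z up.
- long_tote: Tote to stack: loose pale wood tray, 170 x 120 mm, handle bar lengthwise over it, two wood blanks in it, 0.3 to 0.6 kg. It stands on 4 lugs, one mid-side each, 20 mm wide, 15 mm long, 14 mm thick, 4 mm proud of the walls. Origin: centre, at the lugs' lower ends; x along length and bar, z up. Rim z = 50 mm. Same after a half turn. Seated: origin 45 mm above the box's.
- long_tote_handle (a point): Middle of the long tote's handle bar, 93 mm straight above the tote's origin. Bar 150 mm long (along the tote's x), 18 mm wide (y), 26 mm tall, its top 13 mm above this point; free space beside and under it. Upright boards 44 mm wide, as high as the bar, hold its ends. Axes as the tote's.
- short_tote: The other tote, to be left alone: loose, same make, but only 120 x 95 mm, its four lugs at the corners. Origin: centre, at the lugs' lower ends; x along its length and handle bar, z up; top of its handle at z = 106 mm.

How it is judged:
At the end, for the whole second after the job is handed in: Long tote on the notched box, lugs in the notches: origin 41 to 49 mm above the box's and within 20 mm sideways, parallel within 0.20 rad (either way round), level within 0.06 rad, at rest (under 0.02 m/s); short tote within 30 mm of its start (z of long_tote in the frame of notched_box between 0.041 and 0.049 m and horizontal distance between long_tote and notched_box below 0.02 m and angle between the x axis of long_tote and the x axis of notched_box, either way round below 0.2 rad and angle between long_tote's own z axis and vertical below 0.06 rad and linear speed of long_tote below 0.02 m/s and distance of short_tote from where it was at the start of the episode below 0.03 m); the robot touches nothing.
It fails at once if the short tote is shifted by more than 30 mm (distance of short_tote from where it was at the start of the episode above 0.03 m).
It also fails if it takes over 40 s, if anything falls off the work surface, if the arm or the gripper's body presses on something with over 40 N, if the wrist force passes 120 N, or if a joint passes its speed limit or range.

## Working session

There is one attempt and no reset: what is moved stays moved. The work goes in short steps, Python scripts to look and compute and a tool call to move; the robot and the scene stay as the last step left them, time stands still between calls to the robot, and variables do not carry over. Pictures are saved under pics/ and viewed, at most 10 in all, crops included, and the job is handed in when it is done.

```bash
ls; mkdir -p pics
```

Run:
```python
from plant import robot, ticket, read_camera
import cv2,numpy as np
for n in ["top","scene"]:
    c=read_camera(n); cv2.imwrite(f"pics/{n}0.png",c["image"][:,:,::-1]); print(n,c["fx"],c["cx"],c["cy"],c["dist"],c["R"],c["t"])
s=robot.read_state();print(s)
```

```text
pics
plant.py
top 441.94879137772045 313.7607054996054 241.9665934916737 [-0.05125137  0.          0.          0.          0.        ] [[-2.88755704e-02 -9.99583014e-01 -1.14249320e-05]
 [-9.83943463e-01  2.84257950e-02 -1.76202257e-01]
 [ 1.76129108e-01 -5.07669919e-03 -9.84353983e-01]] [0.01153486 0.55879957 0.93892839]
scene 501.0913041670383 311.6053444104645 234.7886084439437 [-0.03935702  0.          0.          0.          0.        ] [[ 0.69246033  0.72128675  0.01562448]
 [ 0.61191966 -0.57571655 -0.54231429]
 [-0.38216884  0.38509205 -0.84003041]] [-0.36593136 -0.2798778   1.18004296]
{'t': 0.1, 'q': array([-1.30741276e+00,  1.31125188e-01,  1.48914218e+00, -2.31138432e-05,
        1.52296277e+00, -8.53737387e-02]), 'dq': array([ 0.00047297,  0.00058008, -0.00209298, -0.00037045,  0.00029792,
       -0.00053542]), 'joint_torque': array([ 1.28643856e-03, -5.61343288e+01, -4.93094516e+01,  7.70542910e-02,
        2.91191682e-02, -2.60743712e-05]), 'tool_pos': array([ 0.20494701, -0.56342672,  0.23968416]), 'orientation': array([-3.09234436e+00, -5.44773655e-01,  2.64616003e-04]), 'force': array([-0.34963341,  0.13762216,  0.07916241]), 'wrist_torque': array([-0.01509489,  0.03176042,  0.01936425]), 'gripper_force': 0.0, 'opening': 0.09306770117129975}
```

View pics/top0.png

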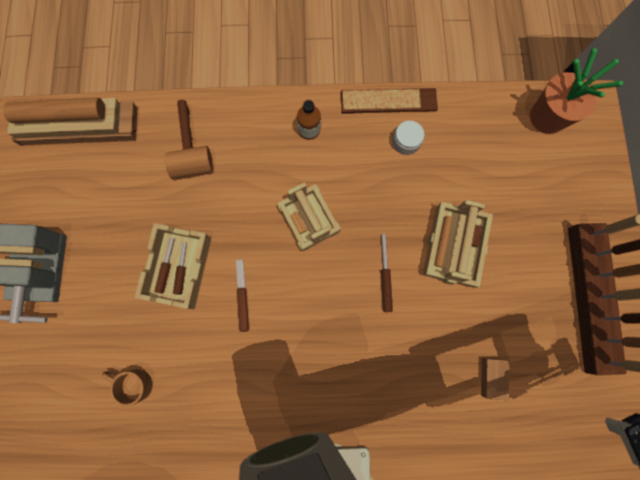

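View pics/scene0.png

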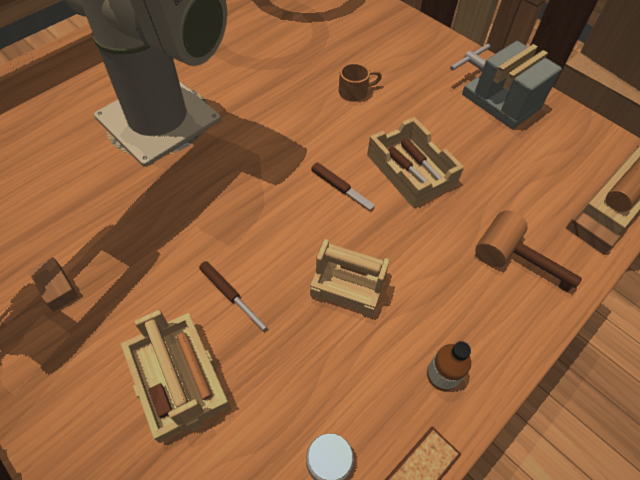

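Top view: the notched box is near (172,266), the short tote near (309,216) and the long tote near (460,244). I'll enlarge the box and the long tote, with pale-wood masks.

Run:
```python
import cv2,numpy as np
im=cv2.imread("pics/top0.png")
a=im[216:316,125:220]; b=im[194:294,415:510]
f=lambda x:cv2.resize(x,None,fx=4,fy=4,interpolation=cv2.INTER_CUBIC)
cv2.imwrite("pics/crop1.png",np.hstack([f(a),f(b)]))
hsv=cv2.cvtColor(im,cv2.COLOR_BGR2HSV)
for p in [(150,240),(190,300),(432,240),(470,225),(100,220),(350,260),(445,215)]: print(p,hsv[p[1],p[0]])
```

```text
(150, 240) [ 17 114 177]
(190, 300) [ 17 123  93]
(432, 240) [ 21 106 154]
(470, 225) [ 19 108 177]
(100, 220) [ 14 154 167]
(350, 260) [ 14 153 163]
(445, 215) [ 19 112 160]
```

View pics/crop1.png

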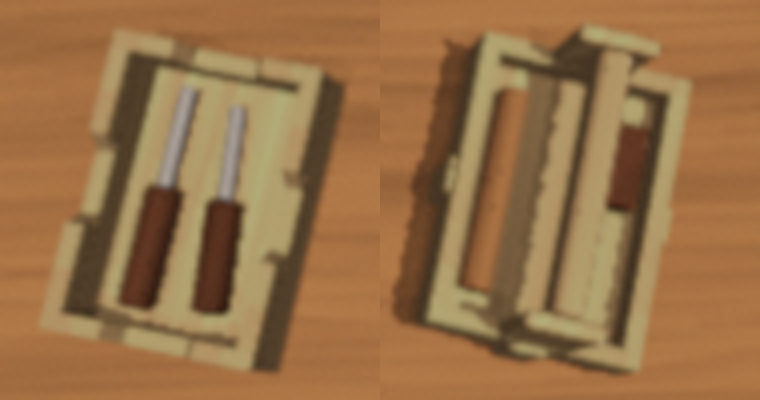

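The crop shows both rims clearly. Box rim corners are at about (118,30), (325,68), (253,370), (40,327). Tote rim corners are at about (487,33), (692,80), (637,371), (427,320). The bar runs from (617,52) to (575,318).

Create h.py:
```python
import cv2,numpy as np
def ray(c,px,z):
    K=np.array([[c["fx"],0,c["cx"]],[0,c["fy"],c["cy"]],[0,0,1]])
    n=cv2.undistortPoints(np.array(px,float).reshape(-1,1,2),K,np.array(c["dist"]))[:,0]
    R=np.array(c["R"]);C=-R.T@np.array(c["t"])
    d=np.c_[n,np.ones(len(n))]@R
    return C+d*((z-C[2])/d[:,2])[:,None]
def rect(P):
    e=[np.linalg.norm(P[i]-P[(i+1)%4])*1000 for i in range(4)]
    l=(P[0]+P[1]-P[2]-P[3])
    w=(P[0]+P[3]-P[1]-P[2])
    print("centre",P.mean(0).round(4),"sides",np.round(e),"yaw long",np.arctan2(l[1],l[0]).round(3),"from short",(np.arctan2(w[1],w[0])-np.pi/2).round(3))
```

Run:
```python
from h import *; from plant import robot, ticket, read_camera
c=read_camera("top"); print(-np.array(c["R"]).T@c["t"])
f=lambda L,o:np.array(L)/4+np.array(o)-.375
rect(ray(c,f([(118,30),(325,68),(253,370),(40,327)],(125,216)),.06))
rect(ray(c,f([(107,33),(312,80),(257,371),(47,320)],(415,194)),.05))
b=ray(c,f([(237,52),(195,318)],(415,194)),.106);d=b[0]-b[1];print(b.mean(0),np.linalg.norm(d),np.arctan2(d[1],d[0]))
w=read_camera("wrist");print(w["R"],w["t"],w["fx"])
from scipy.spatial.transform import Rotation as Ro
print(Ro.from_rotvec(robot.read_state()["orientation"]).as_matrix().round(3))
```

```text
[3.84787644e-01 4.12381983e-04 1.02269978e+00]
centre [0.5151 0.3125 0.06  ] sides [120. 170. 121. 169.] yaw long -0.222 from short -0.215
centre [ 0.5462 -0.333   0.05  ] sides [120. 171. 119. 170.] yaw long -0.28 from short -0.265
[ 0.54482775 -0.33336167  0.106     ] 0.14701242897703146 -0.2450857868759825
[[ 0.34077875 -0.94014123 -0.00207637]
 [-0.90567529 -0.32887661  0.26756765]
 [-0.25223425 -0.08930085 -0.96353684]] [-0.59876698 -0.03002779  0.39091825] 382.8011454945066
[[ 0.94   0.342 -0.   ]
 [ 0.342 -0.94   0.001]
 [ 0.    -0.001 -1.   ]]
```

Units first: shifts go in shares of 50 mm and turns go in shares of pi/2 rad. So 0.04 m is 0.8, -0.01 m is -0.2, 0.122 rad / 1.5708 = 0.0777.

Request:
{"api": "step_hand", "payload": {"rows": [0.093,0.8,-0.2,0,0,0.093,0.8,-0.2,0,0,0.093,0.8,-0.2,0,0,0.093,0.8,-0.2,0,0,0.093,0.8,-0.2,0,0,0.093,0.8,-0.2,0,0,0.093,0.8,-0.2,0,0,0.093,0.8,-0.2,0,0,0.093,0.8,-0.2,0,0,0.093,0.8,-0.2,0,0,0.093,0,0,0,0.0777,0.093,0,0,0,0.0777,0.093,0,0,0,0.0777,0.093,0,0,0,0.0777,0.093,0,0,0,0.0777,0.093,0,0,0,0,0.093,0,0,0,0], "clamp_n": 30}}

```text
t: 1.9
tool_pos: [0.5467, -0.3331, 0.2404]
orientation: [-3.115, 0.403, 0.001]
force: [0.1, -0.4, -1.0]
opening: 0.0926
gripper_force: 0.0
```

Run:
```python
from plant import robot, ticket, read_camera
import cv2
cv2.imwrite("pics/w1.png",read_camera("wrist")["image"][:,:,::-1])
```

```text
(no output)
```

View pics/w1.png

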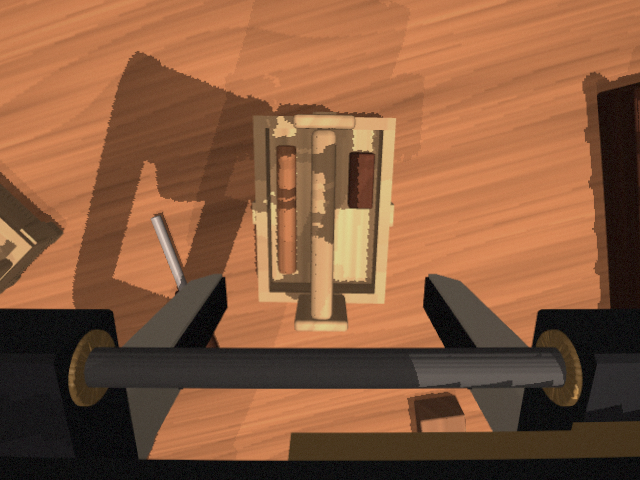

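The wrist view shows the tote between the fingers. The bar axis runs from (324,130) to (322,320), and the rim corners are at (253,117), (397,118), (385,303), (260,303).

Run:
```python
from h import *; from plant import robot, ticket, read_camera
c=read_camera("wrist")
rect(ray(c,[(253,117),(397,118),(385,303),(260,303)],.05))
b=ray(c,[(324,130),(322,320)],.106);d=b[0]-b[1];print(b.mean(0),np.linalg.norm(d),np.arctan2(d[1],d[0]))
from scipy.spatial.transform import Rotation as Ro
s=robot.read_state();M=Ro.from_rotvec(s["orientation"]).as_matrix();print(np.arctan2(M[1,0],M[0,0]),s["tool_pos"])
```

```text
centre [ 0.5457 -0.3309  0.05  ] sides [121. 169. 119. 170.] yaw long -0.273 from short -0.262
[ 0.5468332  -0.33085782  0.106     ] 0.1476726929277787 -0.2703677332533018
-0.2583927967536897 [ 0.54677528 -0.33313311  0.24051416]
```

Scaled: 0.036 m is 0.72, -0.0015 m is -0.03, 0.008 rad / 1.5708 = 0.0051.

Request:
{"api": "step_hand", "payload": {"rows": [0.093,0,-0.03,0.72,0.0051,0.093,0,0,0.72,0,0.093,0,0,0.72,0,0.093,0,0,0.72,0,0.093,0,0,0,0,0.01,0,0,0,0,0.01,0,0,0,0,0.01,0,0,0,0,0.01,0,0,0,0,0.01,0,0,0,0,0.01,0,0,0,0,0.01,0,0,0,0], "clamp_n": 45}}

```text
t: 3.2
tool_pos: [0.5472, -0.3317, 0.0968]
orientation: [3.113, -0.422, 0.0]
force: [1.0, -0.7, 1.1]
opening: 0.0417
gripper_force: 0.0
```

Request:
{"api": "step_hand", "payload": {"rows": [0.01,0,0,0,0,0.01,0,0,0,0,0.01,0,0,0,0,0.01,0,0,0,0,0.01,0,0,0,0,0.01,0,0,0,0], "clamp_n": 45}}

```text
t: 3.8
tool_pos: [0.5472, -0.3316, 0.0965]
orientation: [-3.113, 0.422, 0.0]
force: [0.2, 1.0, -0.9]
opening: 0.0175
gripper_force: 45.0
```

Scaled: -0.03 m is -0.6, -0.02 m is -0.4.

Request:
{"api": "step_hand", "payload": {"rows": [0.01,0,0,-0.2,0,0.01,0,0,-0.4,0,0.01,0,0,-0.6,0,0.01,0,0,-0.6,0,0.01,0,0,-0.6,0,0.01,0,0,-0.6,0,0.01,0,0,-0.4,0,0.01,0,0,0,0,0.01,0,0,0,0], "clamp_n": 45}}

```text
t: 4.7
tool_pos: [0.5471, -0.3318, 0.2664]
orientation: [3.113, -0.422, 0.0]
force: [0.5, 0.3, -3.0]
opening: 0.0177
gripper_force: 45.0
```

Run:
```python
from plant import robot, ticket, read_camera
import numpy as np
from scipy.spatial.transform import Rotation as Ro
s=robot.read_state();M=Ro.from_rotvec(s["orientation"]).as_matrix()
print(np.arctan2(M[1,0],M[0,0]),s["tool_pos"],s["wrist_torque"],M.T@(np.array([.5151,.3125,s["tool_pos"][2]])-s["tool_pos"]))
```

```text
-0.2692541329555416 [ 0.54714106 -0.33176381  0.26644655] [ 0.05973937  0.02179048 -0.02786273] [-2.02268842e-01 -6.12527374e-01 -1.32110000e-04]
```

Scaled: -0.0345 m is -0.69, -0.015 m is -0.3.

Request:
{"api": "step_hand", "payload": {"rows": [0.01,-0.1,-0.3,0,0,0.01,-0.228,-0.69,0,0,0.01,-0.228,-0.69,0,0,0.01,-0.228,-0.69,0,0,0.01,-0.228,-0.69,0,0,0.01,-0.228,-0.69,0,0,0.01,-0.228,-0.69,0,0,0.01,-0.228,-0.69,0,0,0.01,-0.228,-0.69,0,0,0.01,-0.228,-0.69,0,0,0.01,-0.228,-0.69,0,0,0.01,-0.228,-0.69,0,0,0.01,-0.228,-0.69,0,0,0.01,-0.228,-0.69,0,0,0.01,-0.228,-0.69,0,0,0.01,-0.228,-0.69,0,0,0.01,-0.228,-0.69,0,0,0.01,-0.1,-0.3,0,0,0.01,-0.1,-0.3,0,0,0.01,-0.1,-0.3,0,0], "clamp_n": 45}}

```text
t: 6.7
tool_pos: [0.5142, 0.3124, 0.2656]
orientation: [3.112, -0.422, -0.002]
force: [1.4, -0.3, -3.3]
opening: 0.018
gripper_force: 45.0
```

Request:
{"api": "step_hand", "payload": {"rows": [0.01,0,0,0,-0.0159,0.01,0,0,0,-0.0166,0.01,0,0,0,0,0.01,0,0,0,0,0.01,0,0,0,0]}}

```text
t: 7.2
tool_pos: [0.5151, 0.3114, 0.2668]
orientation: [-3.123, 0.344, -0.0]
force: [0.6, 0.3, -3.7]
opening: 0.0176
gripper_force: 45.0
```

Run:
```python
from plant import robot, ticket, read_camera
import numpy as np,cv2
from scipy.spatial.transform import Rotation as Ro
s=robot.read_state();M=Ro.from_rotvec(s["orientation"]).as_matrix()
print(np.arctan2(M[1,0],M[0,0]),s["tool_pos"],s["wrist_torque"],M.T@(np.array([.5151,.3125,s["tool_pos"][2]])-s["tool_pos"]))
a=read_camera("wrist")["image"][:,:,::-1];b=read_camera("scene")["image"][:,:,::-1]
cv2.imwrite("pics/c2.png",np.vstack([a[60:360,100:500],b[0:300,240:640]]))
```

```text
-0.21941401076071962 [0.51513923 0.31139947 0.26677856] [-0.00522983 -0.02745481 -0.00457803] [-2.77823436e-04 -1.06560258e-03 -5.58036750e-09]
```

View pics/c2.png

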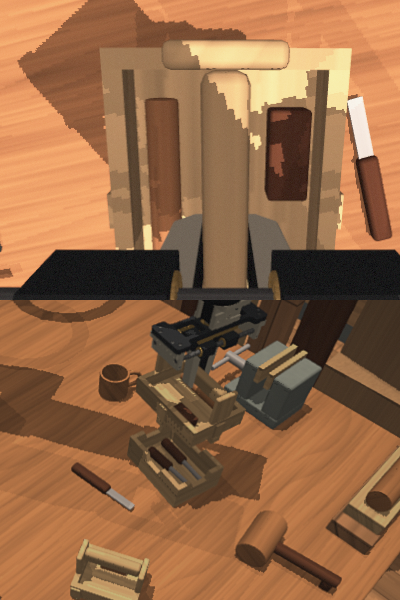

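The tote hangs level and aligned above the box. Next I'll lower it, slowly near the rim.

Scaled: 0.02 m is 0.4, 0.005 m is 0.1.

Request:
{"api": "step_hand", "payload": {"rows": [0.01,-0.006,-0.02,0.2,0,0.01,0,0,0.4,0,0.01,0,0,0.4,0,0.01,0,0,0.4,0,0.01,0,0,0.4,0,0.01,0,0,0.2,0,0.01,0,0,0.1,0,0.01,0,0,0.1,0,0.01,0,0,0.1,0,0.01,0,0,0.1,0,0.01,0,0,0,0], "clamp_n": 45}}

```text
t: 8.4
tool_pos: [0.5146, 0.313, 0.1462]
orientation: [3.123, -0.342, -0.001]
force: [-1.0, -0.7, -3.4]
opening: 0.0175
gripper_force: 45.0
```

Request:
{"api": "step_hand", "payload": {"rows": [0.01,0,0,0.06,0,0.01,0,0,0.04,0,0.01,0,0,0,0,0.01,0,0,0,0]}}

```text
t: 8.8
tool_pos: [0.5148, 0.3131, 0.1417]
orientation: [-3.123, 0.342, -0.0]
force: [1.2, -0.0, -2.7]
opening: 0.0176
gripper_force: 45.0
```

Scaled: 0.001 m is 0.02.

Request:
{"api": "step_hand", "payload": {"rows": [0.01,0,0,0.02,0,0.01,0,0,0.02,0,0.01,0,0,0,0,0.01,0,0,0,0]}}

```text
t: 9.2
tool_pos: [0.515, 0.3132, 0.1415]
orientation: [-3.123, 0.342, -0.001]
force: [-5.5, -2.5, 9.2]
opening: 0.0178
gripper_force: 45.0
```

Contact shows at the seated height (TCP z ≈ 0.141), so I'll release and retreat.

Request:
{"api": "step_hand", "payload": {"rows": [0.093,0,0,0,0,0.093,0,0,0,0,0.093,0,0,0,0,0.093,0,0,0,0,0.093,0,0,0,0,0.093,0,0,0,0,0.093,0,0,0,0,0.093,0,0,0,0,0.093,0,0,0,0,0.093,0,0,0,0,0.093,0,0,0,0,0.093,0,0,0,0]}}

```text
t: 10.4
tool_pos: [0.5148, 0.3131, 0.1396]
orientation: [3.123, -0.342, -0.0]
force: [-0.3, -0.1, -0.4]
opening: 0.0926
gripper_force: 0.0
```

Request:
{"api": "step_hand", "payload": {"rows": [0.093,0,0,-0.4,0,0.093,0,0,-0.6,0,0.093,0,0,-0.6,0,0.093,0,0,-0.6,0,0.093,0,0,-0.6,0,0.093,0,0,0,0,0.093,0,0,0,0]}}

```text
t: 11.1
tool_pos: [0.5152, 0.3133, 0.2806]
orientation: [-3.122, 0.342, -0.003]
force: [0.1, 0.3, 0.1]
opening: 0.0931
gripper_force: 0.0
```

Run:
```python
from plant import robot, ticket, read_camera
import numpy as np,cv2
a=read_camera("wrist")["image"][:,:,::-1];b=read_camera("scene")["image"][:,:,::-1]
cv2.imwrite("pics/c3.png",np.hstack([a[40:440,120:520],cv2.resize(b[80:280,300:500],(400,400))]))
```

```text
(no output)
```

View pics/c3.png

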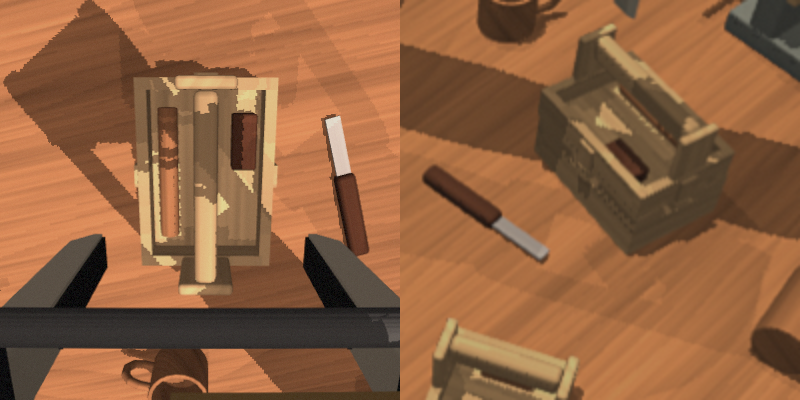

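The tote sits flush on the box. Its rim corners in the wrist view are (254,117), (399,118), (389,306), (261,305). I'll check them against the seated height.

Run:
```python
from h import *; from plant import robot, ticket, read_camera
c=read_camera("wrist")
for z in(.085,.095,.105): rect(ray(c,[(254,117),(399,118),(389,306),(261,305)],z))
```

```text
centre [0.5105 0.3134 0.085 ] sides [122. 174. 124. 174.] yaw long -0.226 from short -0.227
centre [0.5128 0.3129 0.095 ] sides [119. 169. 120. 168.] yaw long -0.226 from short -0.227
centre [0.5151 0.3125 0.105 ] sides [115. 164. 116. 163.] yaw long -0.226 from short -0.227
```

Rim size matches at z = 0.095 (169 x 120 mm), so the tote is fully seated, within about 3 mm and 0.01 rad of the box.

```bash
python3 -c "
from plant import robot, ticket, read_camera
print(ticket.close_job())"
```

```text
the job is handed in; nothing more can be done
None
```

The long tote is stacked on the notched box: in the camera check it sits at seated height, about 3 mm off centre and within 0.01 rad of parallel. The gripper has let go and is clear, the short tote was not touched, and the job is handed in at about 11 s; no verdict was returned.

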